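# Line up a size run of shoe lasts by the last post

### The job

Line up the four wooden shoe lasts in the green rack in order of size: the smallest in the bay next to the green last post, then each larger one in the next bay, so that the largest stands farthest from the post. Stand each last on its sole in the middle of its cork pad, straight in the bay with its toe towards the fence, and do not let any last fall over on the way.

Things in the scene. Friction and masses are not known exactly. Their poses are not given: they have to be found in the camera images.
- last_1_mid (a point): Loose beech shoe last (wooden foot form) on its flat sole, smallest of four: 104 mm long, 46 wide, 58 high, about 110 g. Point: its centre, mid-length, 29 mm above the sole. x: heel to toe, z up. Its rear is an upright comb with a level top at full height, 26 mm thick across y, 46 to 7 mm behind the centre, sides plumb over the top 29 mm: pinch it there from above. The front slopes down to the toe.
- last_2_mid (a point): Loose beech shoe last (wooden foot form) on its flat sole, second smallest of four: 124 mm long, 52 wide, 65 high, about 160 g. Point: its centre, mid-length, 32.5 mm above the sole. x: heel to toe, z up. Its rear is an upright comb with a level top at full height, 29 mm thick across y, 55 to 9 mm behind the centre, sides plumb over the top 32 mm: pinch it there from above. The front slopes down to the toe.
- last_3_mid (a point): Loose beech shoe last (wooden foot form) on its flat sole, second largest of four: 144 mm long, 57 wide, 72 high, about 220 g. Point: its centre, mid-length, 36 mm above the sole. x: heel to toe, z up. Its rear is an upright comb with a level top at full height, 32 mm thick across y, 63 to 10 mm behind the centre, sides plumb over the top 36 mm: pinch it there from above. The front slopes down to the toe.
- last_4_mid (a point): Loose beech shoe last (wooden foot form) on its flat sole, largest of four: 164 mm long, 62 wide, 79 high, about 290 g. Point: its centre, mid-length, 39.5 mm above the sole. x: heel to toe, z up. Its rear is an upright comb with a level top at full height, 35 mm thick across y, 72 to 11 mm behind the centre, sides plumb over the top 40 mm: pinch it there from above. The front slopes down to the toe.
- bay_1: Bay 1 of 4 in the rack, counted from its +y end (robot's left): a fixed cork pad, 166 x 78 mm. Bays lie 88 mm apart. Origin: middle of the pad's upper face, 10 mm above the bench. x points to the rack's fence, y along the row towards bay 1's end. Ribs between bays are 6 mm thick and rise 10 mm above the cork.
- bay_2: Bay 2 of 4 in the rack, counted from its +y end (robot's left): a fixed cork pad, 166 x 78 mm. Bays lie 88 mm apart. Origin: middle of the pad's upper face, 10 mm above the bench. x points to the rack's fence, y along the row towards bay 1's end. Ribs between bays are 6 mm thick and rise 10 mm above the cork.
- bay_3: Bay 3 of 4 in the rack, counted from its +y end (robot's left): a fixed cork pad, 166 x 78 mm. Bays lie 88 mm apart. Origin: middle of the pad's upper face, 10 mm above the bench. x points to the rack's fence, y along the row towards bay 1's end. Ribs between bays are 6 mm thick and rise 10 mm above the cork.
- bay_4: Bay 4 of 4 in the rack, counted from its +y end (robot's left): a fixed cork pad, 166 x 78 mm. Bays lie 88 mm apart. Origin: middle of the pad's upper face, 10 mm above the bench. x points to the rack's fence, y along the row towards bay 1's end. Ribs between bays are 6 mm thick and rise 10 mm above the cork.
- rack_fence (a point): Fence of the rack, a fixed green steel tray 188 x 364 mm with four cork-lined bays in a row: the upright strip, 6 mm thick and 26 mm above the cork, along its side away from the robot. Point: middle of the fence's top edge, 93 mm from the line through the bays' middles. Axes as the bays'.
- last_post: Green steel last post, fixed, beyond one end of the rack (left or right): a round post 44 mm thick on a square 100 mm base plate, tapering to a steel pin, 205 mm high in all. Origin: centre of its base on the bench. At the rack's other end a black heat gun stands upright, 181 mm high.
Things that resemble listed ones, but are neither listed nor needed, are in the scene too. Leave any turquoise look-alike of the part that bears last_2_mid alone.

How it is judged:
At the end, for the whole second after the job is handed in: All four lasts stand at rest in the rack, in size order, smallest nearest the last post: each centre within 15 mm horizontally of its pad's middle, sole down on the cork within 5 mm, upright within 0.1 rad, parallel to the bay within 0.2 rad, toe towards the fence (((y of last_post in the frame of rack_fence above 0 m and horizontal distance between last_1_mid and bay_1 below 0.015 m and z of last_1_mid in the frame of bay_1 below 0.034 m and horizontal distance between last_2_mid and bay_2 below 0.015 m and z of last_2_mid in the frame of bay_2 below 0.0375 m and horizontal distance between last_3_mid and bay_3 below 0.015 m and z of last_3_mid in the frame of bay_3 below 0.041 m and horizontal distance between last_4_mid and bay_4 below 0.015 m and z of last_4_mid in the frame of bay_4 below 0.0445 m) or (y of last_post in the frame of rack_fence below 0 m and horizontal distance between last_1_mid and bay_4 below 0.015 m and z of last_1_mid in the frame of bay_4 below 0.034 m and horizontal distance between last_2_mid and bay_3 below 0.015 m and z of last_2_mid in the frame of bay_3 below 0.0375 m and horizontal distance between last_3_mid and bay_2 below 0.015 m and z of last_3_mid in the frame of bay_2 below 0.041 m and horizontal distance between last_4_mid and bay_1 below 0.015 m and z of last_4_mid in the frame of bay_1 below 0.0445 m)) and angle between each of last_1_mid, last_2_mid, last_3_mid, last_4_mid's own z axis and vertical below 0.1 rad and angle between the x axis of each of last_1_mid, last_2_mid, last_3_mid, last_4_mid and the x axis of rack_fence, either way round below 0.2 rad and x of rack_fence in the frame of last_1_mid above 0 m and linear speed of each of last_1, last_2, last_3, last_4 below 0.02 m/s and angular speed of each of last_1, last_2, last_3, last_4 below 0.2 rad/s and x of rack_fence in the frame of last_2_mid above 0 m and x of rack_fence in the frame of last_3_mid above 0 m and x of rack_fence in the frame of last_4_mid above 0 m); the robot touches nothing.
It fails at once if the smallest last is tipped over (more than 0.7 rad from upright) (angle between last_1_mid's own z axis and vertical above 0.7 rad).
It fails at once if the second smallest last is tipped over (more than 0.7 rad from upright) (angle between last_2_mid's own z axis and vertical above 0.7 rad).
It fails at once if the second largest last is tipped over (more than 0.7 rad from upright) (angle between last_3_mid's own z axis and vertical above 0.7 rad).
It fails at once if the largest last is tipped over (more than 0.7 rad from upright) (angle between last_4_mid's own z axis and vertical above 0.7 rad).
It also fails if it takes over 120 s, if anything falls off the work surface, if the arm or the gripper's body presses on something with over 40 N, if the wrist force passes 120 N, or if a joint passes its speed limit or range.

### The arm

A 7-joint arm with a two-finger parallel gripper is mounted at the origin on the work surface. World frame = base frame: x ahead of the robot, y to its left, z up, the work surface at z = 0. Lengths are in m, angles in rad, forces in N, time in s.
With the tool pointing down it reaches from about 0.35 to 0.9 m from the base axis. Payload 7.2 kg.
Tool frame: the origin (TCP) lies at the very end of the fingers, on their centre line; the grasp point (between the pads) lies 19 mm behind it; z points along the fingers, y is the line along which they close (so a half turn about z gives the same grasp; the last joint's range is limited). The gripper opens to 88 mm and grips with 3 to 60 N. Pads are 20 mm wide; open, the fingers measure 115 mm over their backs; the gripper's body (75 mm by 178 mm) begins 61 mm behind the grasp point.
Start: joints at [1.279, 0.411, -0.013, 1.596, 0.006, 1.134, -0.082], TCP at [0.139, -0.609, 0.223] pointing down, gripper open.
Joint ranges: [-2.95, 2.95], [-0.29, 1.99], [-1.47, 1.44], [0.14, 2.54], [-1.03, 4.17], [0.13, 1.85], [-2.86, 2.86]. Speed limits (rad/s): [2.39, 2.39, 3.01, 3.01, 3.14, 3.14, 3.14].

### API

Orientations are given as a rotation vector (axis times angle).
In Python, from station import ctrl gives the robot as it stands. The module is installed in compiled form; this text tells all that it offers.
- The arm moves only by the tool servo_tool, never from a script. Its argument "deltas" is a list of rows, each a list of 6 numbers: the shift along the tool's x, y, z in m, then the turn, a rotation vector about the tool's x, y, z in degrees. A call has 1 to 5 rows; each row shifts and turns the commanded pose from where the row before left it, along the tool's axes as they then stand; what a row does not reach is not made up. A row lasts 1/8 s, in which the tool goes at most 62.5 mm and 10.7 degrees, less where a joint would pass 70% of its speed; a pose out of reach is approached as far as the arm can. A call with a gripper value outside its range is refused whole. "fingers" is the closure, from -1 (fully open) to 1 (shut), set as the call begins (left out, the last holds). The fingers move at their own pace and stop on an object; "newtons" is the grip in N (left out, the last holds). Time passes only in rows, so rows that do not move let the fingers close. It gives the time, the measured TCP pose, the force, the opening and the grip force at its end, in the units of the state.
- ctrl.read_state(): the state, without advancing time (a new reading comes with each control period).
- ctrl.grab_frame(name): name is "scene" or "top" or "wrist"; returns (picture, depth): 420x560x3 uint8, red, green, blue; 420x560 float32, m along the optical axis (not along the pixel's ray), 0 where there is no reading.
- ctrl.camera_model(name): a dict with "fx", "fy", "cx", "cy" (pixels), "cam_to_world" (4x4, takes a point from camera to world coordinates). Camera axes: x right, y up, looking along -z (the intrinsics and any distortion apply to the point x, -y, -z); pixel columns grow to the right and rows downward; lengths in m; the calibration is good to about 2 mm. The wrist camera is an equidistant fisheye: a pixel r from the principal point sees the ray r / f radians off the axis. A picture is of the moment at which its call begins: read the wrist's pose just before it. camera_model takes no time and is no camera call; for the wrist camera it gives the pose at the moment of the call.
- ctrl.close_job(): hands the job in; it is judged then, once.
Trained networks look in the newest picture that a camera, given by its name, has taken for a name from the list of things; names that differ only in an ending like _2 or _b are one class to them, and where a whole thing is asked for, a point or a joint stands for the part that bears it (a point fixed in the world has none). Each returns a list of dicts, best first, with "score" (0 to 1); they miss things now and then, are a little off and sometimes report something else, mostly with a low value. They report only what shows in the picture. A call takes as long as a camera call. They do not tell look-alikes from the thing itself.
- ctrl.search_frame(camera, target): "location" ([x, y, z] in m, in world coordinates, good to about 4 mm: the middle of the surface that is visible of it).
- ctrl.masks_of(camera, target): "region" (420x560 bool, what is visible of it).
- ctrl.pinpoint(camera, target): "location" ([x, y, z] in m, in world coordinates, good to about 4 mm: a listed point, or the origin of a listed thing).
The state is a dict: "time": time; "joint_pos": joint angles; "joint_vel": joint speeds; "tau": joint torques, N m; "eef_pos": TCP position; "ee_rot": TCP orientation; "contact_force": force on the tool from outside, world axes, zero at the start; "moment": the same for the moment, N m; "gripper_width": finger opening in m; "finger_force": force on a finger pad.
Only numpy, scipy, OpenCV 4.12 (cv2) and the standard library are available. Lean on these libraries where they do the work, as an engineer would, in place of code of your own. Each camera call takes 0.05 s, during which the arm holds its last target. There are 200 camera calls.

## Working session

There is one attempt and no reset: what is moved stays moved. The work goes in short steps, Python scripts to look and compute and a tool call to move; the robot and the scene stay as the last step left them, time stands still between calls to the robot, and variables do not carry over. Pictures are saved under pics/ and viewed, at most 14 in all, crops included, and the job is handed in when it is done.

Besides the shell and the picture viewer there is one more tool, called after "Request:" as name([rows], argument=value, ...), one row to a line, values as JSON. servo_tool: Moves the arm, as the interface text tells. Its arguments: {"type":"object","properties":{"deltas":{"type":"array","items":{"type":"array","items":{"type":"number"}}},"fingers":{"type":"number"},"newtons":{"type":"number"}},"required":["deltas"]}

```bash
mkdir -p pics
cat > h.py <<'E'
import numpy as np, cv2
from station import ctrl
def cloud(cam):
    img,d=ctrl.grab_frame(cam); m=ctrl.camera_model(cam)
    v,u=np.mgrid[0:420,0:560]
    x=(u-m['cx'])/m['fx']; y=(v-m['cy'])/m['fy']
    P=np.stack([x*d,-y*d,-d,np.ones_like(d)],-1)@np.array(m['cam_to_world']).T
    P=P[...,:3].copy(); P[d<=0]=np.nan
    return img,d,P
def save(n,img): cv2.imwrite('pics/'+n,img[...,::-1])
E
python3 - <<'E'
from h import *
s=ctrl.read_state(); print(s['time'],s['eef_pos'],s['ee_rot'],s['gripper_width'])
for c in ['top','scene']:
    img,d,P=cloud(c); save(c+'0.png',img); np.savez(c+'0.npz',img=img,P=P)
    m=ctrl.camera_model(c); print(c,m)
    for t in ['last_1_mid','bay_1','rack_fence','last_post']:
        for r in ctrl.pinpoint(c,t): print(t,np.round(r['location'],3),round(r['score'],2))
E
```

```text
0.0 [ 0.13856626 -0.60894333  0.22184315] [-3.12043377e+00 -3.50709996e-01  4.84286872e-04] 0.08747963833769627
top {'fx': 419.33948304987706, 'fy': 419.33948304987706, 'cx': 280.98790660087565, 'cy': 213.72405597159587, 'cam_to_world': array([[ 0.02756149,  0.99641902, -0.07993434,  0.42298093],
       [-0.99952571,  0.02856956,  0.01149498,  0.0133477 ],
       [ 0.01373751,  0.07957961,  0.99673385,  1.02291306],
       [ 0.        ,  0.        ,  0.        ,  1.        ]])}
last_1_mid [0.512 0.382 0.029] 0.93
bay_1 [0.647 0.068 0.012] 0.94
bay_1 [ 0.647 -0.025  0.012] 0.88
bay_1 [0.65  0.153 0.012] 0.6
rack_fence [0.741 0.019 0.031] 0.98
last_post [ 0.683  0.39  -0.   ] 0.83
last_post [ 0.53  -0.391  0.036] 0.63
last_post [ 0.645 -0.108  0.009] 0.31
scene {'fx': 385.8008632924559, 'fy': 385.8008632924559, 'cx': 285.6402334012462, 'cy': 206.2148041357635, 'cam_to_world': array([[-0.59248493, -0.64406364,  0.48388391,  1.03624339],
       [ 0.80548617, -0.46439444,  0.36814376,  0.40176897],
       [-0.01239501,  0.60788143,  0.79393106,  0.94226591],
       [ 0.        ,  0.        ,  0.        ,  1.        ]])}
last_1_mid [0.518 0.386 0.028] 0.83
bay_1 [0.644 0.069 0.014] 0.92
bay_1 [ 0.646 -0.023  0.01 ] 0.87
bay_1 [0.646 0.158 0.005] 0.7
bay_1 [ 0.644 -0.11   0.008] 0.66
bay_1 [0.425 0.153 0.04 ] 0.56
rack_fence [0.738 0.026 0.034] 0.73
last_post [ 0.684  0.388 -0.001] 0.93
```

View pics/top0.png

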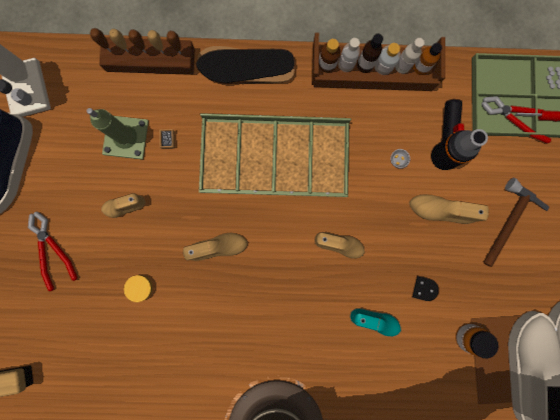

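View pics/scene0.png

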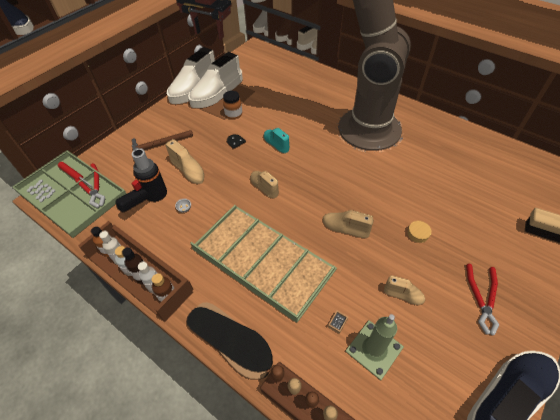

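The post is at top-left, around px (125,137), which is +y, so bay 1 takes the smallest last. The lasts are at px (122,205) smallest, (340,244) second, (215,246) third and (448,208) largest. The turquoise decoy is at (375,320) and the heat gun at (460,148). Next I measure the comb tops and the rack from the depth images.

```bash
cat > meas.py <<'E'
from h import *
from scipy.spatial import cKDTree
# H, comb centre offset behind mid, comb thickness
L={1:(.058,-.0265,.026,(122,205)),2:(.065,-.032,.029,(340,244)),3:(.072,-.0365,.032,(215,246)),4:(.079,-.0415,.035,(448,208))}
def measure(P,centre,H,z0=0,r=.11):
    Q=P.reshape(-1,3); Q=Q[~np.isnan(Q[:,0])]
    Q=Q[(np.hypot(*(Q[:,:2]-centre).T)<r)&(Q[:,2]>z0+.012)&(Q[:,2]<z0+.1)]
    T=Q[Q[:,2]>z0+H-.007]
    hi=np.array(cv2.minAreaRect(T[:,:2].astype(np.float32)*1000)[0])/1000
    rect=cv2.minAreaRect((T[:,:2]*1000).astype(np.float32))
    b=cv2.boxPoints(rect)/1000; e1,e2=b[1]-b[0],b[2]-b[1]
    e=e1 if np.linalg.norm(e1)>np.linalg.norm(e2) else e2
    e=e/np.linalg.norm(e)
    if (Q[:,:2].mean(0)-hi)@e<0:e=-e
    return hi,np.degrees(np.arctan2(e[1],e[0])),np.array(rect[1]),np.median(T[:,2])-z0,len(T),T[:,:2].mean(0)
E
python3 - <<'E'
from meas import *
for c in ['top','scene']:
    Z=np.load(c+'0.npz');P=Z['P'];img=Z['img']
    rs=ctrl.masks_of(c,'last_1_mid'); 
    for r in rs:
        M=r['region']&~np.isnan(P[...,0]); Q=P[M]; cen=np.nanmean(Q[:,:2],0)
        zs=np.percentile(Q[:,2],98)
        i=min(L,key=lambda k:abs(L[k][0]-zs))
        T=Q[Q[:,2]>zs-.006]
        print(c,i,round(r['score'],2),cen.round(3),'zmax',round(zs,4),M.sum(),img[M].mean(0).round())
        if len(T)>8:
            hi,a,sz,z,n,mn=measure(P,cen,zs,0,.09); print('   hi',hi.round(4),'mean',mn.round(4),'ang',a.round(1),sz.round(),round(z,4),n)
    # green rack & fence
    hsv=cv2.cvtColor(img,cv2.COLOR_RGB2HSV)
    x,y,z=P[...,0],P[...,1],P[...,2]
    R=(x>.5)&(x<.78)&(y>-.2)&(y<.25)&(z>.006)&(z<.05)
    q=P[R][:,:2]; rect=cv2.minAreaRect((q*1000).astype(np.float32)); print(c,'rack',rect)
    F=R&(z>.028); f=P[F]; rect=cv2.minAreaRect((f[:,:2]*1000).astype(np.float32)); print('fence',rect, np.median(f[:,2]))
    k=np.polyfit(f[:,1],f[:,0],1); print('fence dx/dy',k)
    C=R&(z<.014); print('cork z',np.median(P[C][:,2]),P[C][:,:2].mean(0))
E
```

```text
top 1 0.87 [0.513 0.374] zmax 0.0604 677 [131. 100.  61.]
   hi [0.5202 0.3641] mean [0.5201 0.3628] ang 108.9 [26. 57.] 0.0575 260
top rack ((645.2421264648438, 33.32603454589844), (217.8643798828125, 421.1366271972656), 5.015148162841797)
fence ((736.8034057617188, 22.493270874023438), (361.8382568359375, 8.293858528137207), 89.87776947021484) 0.03471100045785547
fence dx/dy [0.0019038  0.73618857]
cork z 0.009821237717431597 [0.64292685 0.02332694]
scene rack ((642.1323852539062, 22.137298583984375), (441.2306213378906, 251.26438903808594), 87.46218872070312)
fence ((739.6973266601562, 23.252685546875), (362.8805847167969, 8.477188110351562), 89.90396881103516) 0.035395818260808454
fence dx/dy [6.25934622e-04 7.40674596e-01]
cork z 0.010578909105282142 [0.64836897 0.03395983]
```

Run:
```python
from meas import *
Zt=np.load('top0.npz')['P'];Zs=np.load('scene0.npz')['P']
for k,(H,off,t,(u,v)) in L.items():
    cen=np.nanmean(Zt[v-4:v+5,u-4:u+5,:2].reshape(-1,2),0)
    for c,P in (('top',Zt),('scene',Zs)):
        Q=P.reshape(-1,3); Q=Q[(np.hypot(*(Q[:,:2]-cen).T)<.12)&(Q[:,2]>.012)&(Q[:,2]<.1)]
        zs=np.percentile(Q[:,2],99)
        hi,a,sz,z,n,mn=measure(P,cen,H)
        e=np.array([np.cos(np.radians(a)),np.sin(np.radians(a))])
        fp=cv2.minAreaRect((Q[:,:2]*1000).astype(np.float32))
        print(k,c,'top',zs.round(3),'comb',hi.round(4),mn.round(4),'ang',a.round(1),'sz',sz.round(),'mid',(mn-off*e).round(4),'fp',np.round(fp[0]),np.round(fp[1]),round(fp[2]),n)
```

```text
1 top top 0.061 comb [0.52   0.3647] [0.5198 0.3629] ang 108.9 sz [26. 58.] mid [0.5112 0.3879] fp [511. 384.] [ 42. 101.] 11 277
1 scene top 0.062 comb [0.5225 0.3641] [0.5247 0.3644] ang 109.6 sz [28. 60.] mid [0.5159 0.3894] fp [520. 386.] [ 39. 101.] 20 236
2 top top 0.068 comb [ 0.4417 -0.1146] [ 0.4416 -0.1135] ang -100.9 sz [69. 29.] mid [ 0.4356 -0.145 ] fp [ 438. -140.] [121.  50.] 72 362
2 scene top 0.068 comb [ 0.4447 -0.1146] [ 0.4471 -0.1115] ang -103.1 sz [69. 31.] mid [ 0.4398 -0.1427] fp [ 444. -140.] [122.  41.] 77 166
3 top top 0.075 comb [0.4139 0.1836] [0.4134 0.1839] ang -74.4 sz [33. 78.] mid [0.4233 0.1487] fp [423. 154.] [ 55. 142.] 10 472
3 scene top 0.075 comb [0.4162 0.1845] [0.4183 0.1857] ang -73.6 sz [35. 80.] mid [0.4286 0.1507] fp [429. 156.] [ 48. 142.] 13 282
4 top top 0.094 comb [ 0.5668 -0.4217] [ 0.5292 -0.4213] ang -176.9 sz [138.  87.] mid [ 0.4877 -0.4236] fp [ 551. -404.] [155. 142.] 61 618
4 scene top 0.083 comb [ 0.5523 -0.4023] [ 0.5257 -0.4223] ang -139.2 sz [147.  74.] mid [ 0.4943 -0.4495] fp [ 545. -381.] [164. 117.] 41 217
```

```bash
cat > go.py <<'E'
import sys
from h import *
from scipy.spatial.transform import Rotation as R
def go(x,y,z,yaw):
    s=ctrl.read_state(); r=R.from_rotvec(s['ee_rot']); p=np.array(s['eef_pos'])
    d=r.inv().apply(np.array([x,y,z])-p)*1000
    X=r.as_matrix()[:,0]; c=np.degrees(np.arctan2(X[1],X[0]))
    print('t %.1f'%s['time'],'pos',p.round(4),'yaw %.2f'%c,'tilt',r.as_matrix()[:,2].round(4),'w %.4f'%s['gripper_width'],'F',np.round(s['contact_force'],1))
    print('delta mm in current tool axes',d.round(1),'turn about tool z deg %.1f'%(-((yaw-c+180)%360-180)),'rows',np.abs(np.linalg.norm(d)/60).round(1))
    # same shift in tool axes after the turn
    a=np.radians(yaw); B=np.array([[np.cos(a),np.sin(a),0],[np.sin(a),-np.cos(a),0],[0,0,-1]]).T
    print('delta if turned first',(B@(np.array([x,y,z])-p)*1000).round(1),'q7 %.2f q1 %.2f'%(s['joint_pos'][6],s['joint_pos'][0]))
if __name__=='__main__': go(*map(float,sys.argv[1:5]))
E
python3 - <<'E'
from meas import *
for c in ['top','scene']:
    P=np.load(c+'0.npz')['P'];x,y,z=P[...,0],P[...,1],P[...,2]
    B=(x>.44)&(x<.6)&(y<-.25)&(y>-.52)&(z>.012)&(z<.09)
    # component nearest last 4
    n,lab,st,_=cv2.connectedComponentsWithStats(B.astype(np.uint8))
    for i in range(1,n):
        if st[i,4]<150: continue
        Q=P[lab==i]; fp=cv2.minAreaRect((Q[:,:2]*1000).astype(np.float32)); print(c,st[i,4],np.round(fp[0]),np.round(fp[1]),round(fp[2]),Q[:,2].max().round(3),Q[:,0].max().round(3))
        T=Q[Q[:,2]>.074]
        if len(T)>20: 
            r=cv2.minAreaRect((T[:,:2]*1000).astype(np.float32));print('  comb',np.round(r[0],1),np.round(r[1]),round(r[2],1),len(T))
    G=(x>.56)&(x<.9)&(y<-.22)&(y>-.5)&(z>.11)&(z<.2)
    Q=P[G]; print('gun>110', Q.min(0).round(3),Q.max(0).round(3),len(Q))
    np.set_printoptions(suppress=True)
    for lo in (.12,.14,.16): 
        q=Q[(Q[:,2]>lo)&(Q[:,2]<lo+.02)]; print(lo,q.min(0).round(3)[:2],q.max(0).round(3)[:2])
E
python3 go.py .535 -.42 .25 95
```

```text
top 1591 [ 522. -389.] [161.  59.] 76 0.085 0.562
  comb [ 520.  -425.2] [87. 35.] 83.2 538
gun>110 [ 0.625 -0.428  0.11 ] [ 0.894 -0.278  0.185] 1159
0.12 [ 0.631 -0.427] [ 0.892 -0.278]
0.14 [ 0.643 -0.404] [ 0.676 -0.38 ]
0.16 [ 0.642 -0.415] [ 0.678 -0.38 ]
scene 822 [ 529. -388.] [158.  59.] 80 0.085 0.565
  comb [ 523.2 -424.5] [84. 36.] 82.8 202
gun>110 [ 0.631 -0.426  0.11 ] [ 0.897 -0.238  0.186] 725
0.12 [ 0.634 -0.423] [ 0.895 -0.278]
0.14 [ 0.648 -0.403] [ 0.888 -0.292]
0.16 [ 0.648 -0.417] [ 0.682 -0.378]
t 0.6 pos [ 0.1387 -0.6094  0.2227] yaw 12.83 tilt [ 0. -0. -1.] w 0.0879 F [-0.7  0.   1.4]
delta mm in current tool axes [428.4 -96.7 -27.3] turn about tool z deg -82.2 rows 7.3
delta if turned first [154.1 411.3 -27.3] q7 -0.08 q1 1.28
```

Request:
servo_tool([
  [0, 0, -0.005, 0, 0, -10],
  [0, 0, -0.005, 0, 0, -10],
  [0, 0, -0.005, 0, 0, -10],
  [0, 0, -0.005, 0, 0, -10],
  [0, 0, -0.005, 0, 0, -10],
], fingers=-1, newtons=25)

```text
time: 1.23
eef_pos: [0.1387, -0.6094, 0.2479]
ee_rot: [2.676, 1.645, -0.0]
contact_force: [-0.6, 0.1, -0.4]
gripper_width: 0.0877
finger_force: 0.0
```

Request:
servo_tool([
  [0, 0, -0.005, 0, 0, -10],
  [0, 0, 0, 0, 0, -10],
  [0, 0, 0, 0, 0, 0],
])

```text
time: 1.6
eef_pos: [0.1385, -0.6094, 0.2527]
ee_rot: [2.357, 2.076, 0.0]
contact_force: [-0.4, -0.0, 0.1]
gripper_width: 0.0875
finger_force: 0.0
```

```bash
python3 go.py .520 -.434 .20 83
```

```text
t 1.6 pos [ 0.1385 -0.6094  0.2527] yaw 82.74 tilt [ 2.e-04  0.e+00 -1.e+00] w 0.0875 F [-0.4 -0.   0.1]
delta mm in current tool axes [222.2 356.2  52.7] turn about tool z deg -0.3 rows 7.1
delta if turned first [220.6 357.2  52.7] q7 1.05 q1 1.45
```

Request:
servo_tool([
  [0.0278, 0.0445, 0.0066, 0, 0, 0],
  [0.0278, 0.0445, 0.0066, 0, 0, 0],
  [0.0278, 0.0445, 0.0066, 0, 0, 0],
  [0.0278, 0.0445, 0.0066, 0, 0, 0],
])

```text
time: 2.1
eef_pos: [0.3305, -0.5206, 0.2261]
ee_rot: [2.361, 2.072, -0.0]
contact_force: [-0.5, -0.8, -0.0]
gripper_width: 0.0877
finger_force: 0.0
```

Request:
servo_tool([
  [0.0278, 0.0445, 0.0066, 0, 0, 0],
  [0.0278, 0.0445, 0.0066, 0, 0, 0],
  [0.0278, 0.0445, 0.0066, 0, 0, 0],
  [0.0278, 0.0445, 0.0066, 0, 0, 0],
  [0, 0, 0, 0, 0, 0],
])

```text
time: 2.72
eef_pos: [0.524, -0.4285, 0.1987]
ee_rot: [-2.352, -2.081, -0.005]
contact_force: [-0.7, 0.3, -0.4]
gripper_width: 0.0877
finger_force: 0.0
```

```bash
python3 go.py .520 -.434 .052 83
python3 - <<'E'
from h import *
img,d=ctrl.grab_frame('wrist'); save('w1.png',img); m=ctrl.camera_model('wrist'); print(m)
for r in ctrl.pinpoint('wrist','last_4_mid'): print(np.round(r['location'],3),r['score'])
for r in ctrl.search_frame('wrist','last_4_mid'): print(np.round(r['location'],3),r['score'])
E
```

```text
t 2.7 pos [ 0.524  -0.4285  0.1987] yaw 83.00 tilt [ 0.0011  0.0031 -1.    ] w 0.0877 F [-0.7  0.3 -0.4]
delta mm in current tool axes [ -6.4  -3.4 146.7] turn about tool z deg 0.0 rows 2.4
delta if turned first [ -5.9  -3.3 146.7] q7 0.34 q1 0.85
{'fx': 325.19226210127806, 'fy': 325.19226210127806, 'cx': 282.5369730728179, 'cy': 211.63651482207095, 'cam_to_world': array([[ 9.92205466e-01,  1.20860048e-01,  3.03506383e-02,
         5.29830513e-01],
       [-1.24612633e-01,  9.62198520e-01,  2.42168744e-01,
        -3.66238791e-01],
       [ 6.51869419e-05, -2.44063225e-01,  9.69759320e-01,
         3.61315712e-01],
       [ 0.00000000e+00,  0.00000000e+00,  0.00000000e+00,
         1.00000000e+00]])}
[ 0.531 -0.391  0.037] 0.91
[ 0.531 -0.385  0.072] 0.67
```

View pics/w1.png

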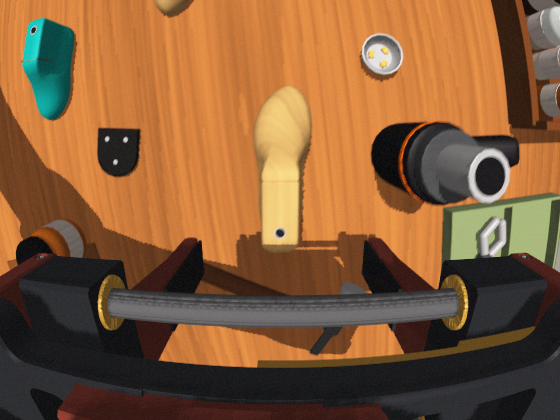

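The wrist picture shows the last centred between the fingers: comb at px (281,215), fingers at columns 200 and 368. The heading is aligned, and the heat gun clears to the right. Descending.

Request:
servo_tool([
  [-0.003, 0, 0.04, 0, 0, 0],
  [0, 0, 0.04, 0, 0, 0],
  [0, 0, 0.03, 0, 0, 0],
  [0, 0, 0.022, 0, 0, 0],
  [0, 0, 0.015, 0, 0, 0],
])

```text
time: 3.5
eef_pos: [0.5173, -0.4378, 0.0521]
ee_rot: [-2.36, -2.073, 0.002]
contact_force: [-0.1, -0.3, 0.2]
gripper_width: 0.0877
finger_force: 0.0
```

Request:
servo_tool([
  [0, 0, 0, 0, 0, 0],
  [0, 0, 0, 0, 0, 0],
  [0, 0, 0, 0, 0, 0],
  [0, 0, 0, 0, 0, 0],
  [0, 0, 0, 0, 0, 0],
], fingers=1, newtons=25)

```text
time: 4.12
eef_pos: [0.5195, -0.4363, 0.0532]
ee_rot: [2.356, 2.078, 0.0]
contact_force: [-0.2, -0.0, 0.4]
gripper_width: 0.0417
finger_force: 0.0
```

Request:
servo_tool([
  [0, 0, 0, 0, 0, 0],
  [0, 0, 0, 0, 0, 0],
  [0, 0, 0, 0, 0, 0],
  [0, 0, 0, 0, 0, 0],
  [0, 0, 0, 0, 0, 0],
])

```text
time: 4.75
eef_pos: [0.5197, -0.4363, 0.0531]
ee_rot: [2.356, 2.078, 0.0]
contact_force: [1.2, 0.2, 1.4]
gripper_width: 0.0351
finger_force: 24.9
```

Request:
servo_tool([
  [0, 0, -0.02, 0, 0, 0],
  [0, 0, -0.045, 0, 0, 0],
  [0, 0, -0.05, 0, 0, 0],
  [0, 0, -0.05, 0, 0, 0],
  [0, 0, -0.035, 0, 0, 0],
])

```text
time: 5.38
eef_pos: [0.519, -0.4361, 0.2562]
ee_rot: [2.355, 2.077, 0.0]
contact_force: [-0.1, -0.4, -3.7]
gripper_width: 0.0345
finger_force: 25.0
```

Request:
servo_tool([
  [0, 0, 0, 0, 0, 0],
  [0, 0, 0, 0, 0, 0],
])

```text
time: 5.62
eef_pos: [0.5183, -0.4357, 0.2515]
ee_rot: [-2.354, -2.077, 0.001]
contact_force: [0.7, -0.0, -3.6]
gripper_width: 0.0349
finger_force: 25.0
```

```bash
cat >> h.py <<'E'
def wcloud():
    m=ctrl.camera_model('wrist'); img,d=ctrl.grab_frame('wrist')
    v,u=np.mgrid[0:420,0:560]; a=(u-m['cx'])/m['fx']; b=(v-m['cy'])/m['fy']; th=np.hypot(a,b)+1e-9
    k=np.tan(th)/th*d
    P=(np.stack([a*k,-b*k,-d,np.ones_like(d)],-1)@np.array(m['cam_to_world']).T)[...,:3].copy(); P[d<=0]=np.nan
    return img,P
def held(n):
    """held last in tool frame: extent of points under the tool (mm)"""
    from scipy.spatial.transform import Rotation as R
    s=ctrl.read_state(); img,P=wcloud(); r=R.from_rotvec(s['ee_rot'])
    T=r.inv().apply(P.reshape(-1,3)-s['eef_pos'])*1000
    T=T[~np.isnan(T[:,0])]
    T=T[(T[:,2]>-8)&(T[:,2]<70)&(abs(T[:,1])<60)&(abs(T[:,0])<200)]
    f=T[np.abs(T[:,0])>25]
    if len(f)<30: print('few',len(f));return img
    print('held: x range',np.percentile(f[:,0],[1,99]).round(1),'y range',np.percentile(f[:,1],[1,99]).round(1),'z',np.percentile(f[:,2],[1,99]).round(1),len(f))
    for q in ctrl.pinpoint('wrist','last_%d_mid'%n)[:2]:
        print('mid in tool mm',(r.inv().apply(np.array(q['location'])-s['eef_pos'])*1000).round(1),round(q['score'],2))
    return img
E
python3 -c "
from h import *
save('w2.png',held(4))"; python3 go.py .6035 -.1095 .263 0
```

```text
held: x range [ 44.1 118.5] y range [-24.8  29.9] z [-7.3 37. ] 9055
t 5.7 pos [ 0.5183 -0.4357  0.2506] yaw 82.82 tilt [-0.0031  0.0021 -1.    ] w 0.0348 F [ 0.7  0.1 -3.7]
delta mm in current tool axes [334.3  43.8 -11.9] turn about tool z deg 82.8 rows 5.6
delta if turned first [  85.2 -326.2  -12.4] q7 0.37 q1 0.86
```

Request:
servo_tool([
  [0.03, 0.003, -0.003, 0, 0, 0],
  [0.05, 0.006, -0.003, 0, 0, 0],
  [0.055, 0.007, -0.003, 0, 0, 0],
  [0.055, 0.008, -0.003, 0, 0, 0],
  [0.055, 0.008, 0, 0, 0, 0],
])

```text
time: 6.35
eef_pos: [0.5813, -0.1954, 0.2635]
ee_rot: [-2.355, -2.077, 0.002]
contact_force: [-0.3, -0.6, -3.4]
gripper_width: 0.0351
finger_force: 25.0
```

Request:
servo_tool([
  [0.055, 0.007, 0, 0, 0, 0],
  [0.034, 0.005, 0, 0, 0, 0],
  [0, 0, 0, 0, 0, 7],
  [0, 0, 0, 0, 0, 10],
  [0, 0, 0, 0, 0, 10],
])

```text
time: 6.98
eef_pos: [0.6039, -0.1101, 0.263]
ee_rot: [-2.778, -1.462, 0.004]
contact_force: [-0.5, -0.1, -3.7]
gripper_width: 0.0349
finger_force: 25.0
```

Request:
servo_tool([
  [0, 0, 0, 0, 0, 10],
  [0, 0, 0, 0, 0, 10],
  [0, 0, 0, 0, 0, 10],
  [0, 0, 0, 0, 0, 10],
  [0, 0, 0, 0, 0, 10],
])

```text
time: 7.6
eef_pos: [0.6038, -0.1102, 0.263]
ee_rot: [-3.137, -0.151, 0.005]
contact_force: [0.8, -0.3, -2.8]
gripper_width: 0.0349
finger_force: 25.0
```

Request:
servo_tool([
  [0, 0, 0, 0, 0, 6],
  [0, 0, 0, 0, 0, 0],
  [0, 0, 0, 0, 0, 0],
])

```text
time: 7.98
eef_pos: [0.6043, -0.1102, 0.2639]
ee_rot: [-3.141, 0.001, 0.003]
contact_force: [-0.4, -0.3, -3.1]
gripper_width: 0.0347
finger_force: 25.0
```

```bash
python3 go.py .605 -.1095 .064 0; python3 -c "
from h import *
img=held(4);save('w2.png',img)
_,P=wcloud()
Q=P.reshape(-1,3);Q=Q[(Q[:,2]>.028)&(Q[:,2]<.05)&(Q[:,0]>.70)&(Q[:,0]<.77)&(abs(Q[:,1])<.25)]
print('fence',np.median(Q,0),Q[:,1].min(),Q[:,1].max(),len(Q))
"
```

```text
t 8.0 pos [ 0.6043 -0.1102  0.2639] yaw -0.03 tilt [-1.7e-03  3.0e-04 -1.0e+00] w 0.0347 F [-0.4 -0.3 -3.1]
delta mm in current tool axes [  1.1  -0.6 199.9] turn about tool z deg -0.0 rows 3.3
delta if turned first [  0.7  -0.7 199.9] q7 -1.53 q1 0.24
held: x range [ 45.3 119.5] y range [-24.1  30.5] z [-7.2 37.3] 9017
fence [0.73899317 0.04736929 0.03562925] -0.07296361798589182 0.2008646804867798 976
```

View pics/w2.png

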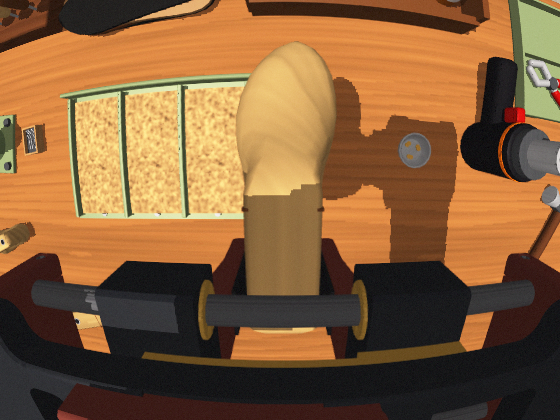

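The held last is straight over bay 4, with its toe at px (290,45) and clear of the fence. Lowering.

Request:
servo_tool([
  [0, 0, 0.04, 0, 0, 0],
  [0, 0, 0.05, 0, 0, 0],
  [0, 0, 0.04, 0, 0, 0],
  [0, 0, 0.03, 0, 0, 0],
  [0, 0, 0.015, 0, 0, 0],
])

```text
time: 8.75
eef_pos: [0.6038, -0.1103, 0.0881]
ee_rot: [-3.141, 0.004, 0.004]
contact_force: [-0.3, -0.5, -2.7]
gripper_width: 0.0349
finger_force: 25.0
```

Request:
servo_tool([
  [0, 0, 0.01, 0, 0, 0],
  [0, 0, 0.006, 0, 0, 0],
  [0, 0, 0.004, 0, 0, 0],
  [0, 0, 0.003, 0, 0, 0],
  [0, 0, 0, 0, 0, 0],
])

```text
time: 9.38
eef_pos: [0.6048, -0.1104, 0.067]
ee_rot: [3.141, -0.005, 0.0]
contact_force: [0.7, -1.4, -2.7]
gripper_width: 0.035
finger_force: 25.0
```

Request:
servo_tool([
  [0, 0, 0, 0, 0, 0],
  [0, 0, 0, 0, 0, 0],
])

```text
time: 9.62
eef_pos: [0.6048, -0.1104, 0.0671]
ee_rot: [3.141, -0.005, 0.001]
contact_force: [0.1, -0.3, -3.5]
gripper_width: 0.0347
finger_force: 25.0
```

Request:
servo_tool([
  [0, 0, 0.002, 0, 0, 0],
  [0, 0, 0.001, 0, 0, 0],
  [0, 0, 0.001, 0, 0, 0],
  [0, 0, 0, 0, 0, 0],
])

```text
time: 10.12
eef_pos: [0.6046, -0.1104, 0.0631]
ee_rot: [3.141, -0.005, -0.0]
contact_force: [-5.1, -0.8, 3.7]
gripper_width: 0.0349
finger_force: 25.0
```

Request:
servo_tool([
  [0, 0, 0, 0, 0, 0],
  [0, 0, 0, 0, 0, 0],
  [0, 0, 0, 0, 0, 0],
  [0, 0, 0, 0, 0, 0],
], fingers=-0.5)

```text
time: 10.62
eef_pos: [0.6048, -0.1103, 0.0628]
ee_rot: [3.142, -0.005, 0.0]
contact_force: [-0.8, 0.0, -0.5]
gripper_width: 0.0655
finger_force: 0.0
```

Request:
servo_tool([
  [0, 0, -0.02, 0, 0, 0],
  [0, 0, -0.05, 0, 0, 0],
  [0, 0, -0.05, 0, 0, 0],
  [0, 0, -0.05, 0, 0, 0],
  [0, 0, 0, 0, 0, 0],
])

```text
time: 11.25
eef_pos: [0.607, -0.1105, 0.2375]
ee_rot: [3.14, -0.005, 0.013]
contact_force: [-0.7, -0.3, -0.2]
gripper_width: 0.0653
finger_force: 0.0
```

```bash
cat > bay.py <<'E'
import sys
from h import *
n=int(sys.argv[1]); H={1:.058,2:.065,3:.072,4:.079}[n]; Y={1:.1545,2:.0665,3:-.0215,4:-.1095}[n]; half={1:.052,2:.062,3:.072,4:.082}[n]
img,P=wcloud(); Q=P.reshape(-1,3)
Q=Q[(abs(Q[:,1]-Y)<.042)&(Q[:,0]>.54)&(Q[:,0]<.732)]
T=Q[(Q[:,2]>.01+H-.006)&(Q[:,2]<.01+H+.01)]
r=cv2.minAreaRect((T[:,:2]*1000).astype(np.float32)); print('comb',np.round(r[0],1),np.round(r[1]),round(r[2],1),'z',np.median(T[:,2]).round(4))
B=Q[Q[:,2]>.022]; print('body x',np.percentile(B[:,0],[.3,99.7]).round(4),'mid from toe',(np.percentile(B[:,0],99.7)-half).round(4),'y',np.percentile(B[:,1],[.5,99.5]).round(4))
for q in ctrl.pinpoint('wrist','last_1_mid')[:4]: print(np.round(q['location'],4),round(q['score'],2))
save('b%d.png'%n,img)
E
python3 bay.py 4; python3 go.py .415 .192 .19 106
```

```text
comb [ 613.1 -111.7] [36. 85.] 89.9 z 0.0888
body x [0.5763 0.7202] mid from toe 0.6382 y [-0.1511 -0.068 ]
t 11.3 pos [ 0.6047 -0.1104  0.233 ] yaw -0.18 tilt [ 7.e-04 -2.e-04 -1.e+00] w 0.0658 F [0.2 0.  0.1]
delta mm in current tool axes [-190.7 -301.8   42.8] turn about tool z deg -106.2 rows 6.0
delta if turned first [342.9 -99.   43. ] q7 -1.54 q1 0.24
```

Request:
servo_tool([
  [0, 0, 0, 0, 0, -10],
  [0, 0, 0, 0, 0, -10],
  [0, 0, 0, 0, 0, -10],
  [0, 0, 0, 0, 0, -10],
  [0, 0, 0, 0, 0, -10],
], fingers=-1)

```text
time: 11.98
eef_pos: [0.6038, -0.1102, 0.2307]
ee_rot: [-2.844, -1.331, 0.004]
contact_force: [0.8, -0.3, 0.5]
gripper_width: 0.088
finger_force: 0.0
```

Request:
servo_tool([
  [0, 0, 0, 0, 0, -10],
  [0, 0, 0, 0, 0, -10],
  [0, 0, 0, 0, 0, -10],
  [0, 0, 0, 0, 0, -10],
  [0, 0, 0, 0, 0, -10],
])

```text
time: 12.6
eef_pos: [0.6038, -0.1102, 0.2307]
ee_rot: [-2.014, -2.407, 0.002]
contact_force: [-0.8, -0.2, -1.2]
gripper_width: 0.0879
finger_force: 0.0
```

Request:
servo_tool([
  [0, 0, 0, 0, 0, -6.2],
  [0.05, -0.014, 0.006, 0, 0, 0],
  [0.05, -0.014, 0.006, 0, 0, 0],
  [0.05, -0.014, 0.006, 0, 0, 0],
  [0.05, -0.014, 0.006, 0, 0, 0],
])

```text
time: 13.22
eef_pos: [0.4937, 0.0675, 0.207]
ee_rot: [-1.889, -2.508, 0.002]
contact_force: [0.2, 1.1, -0.1]
gripper_width: 0.0877
finger_force: 0.0
```

Request:
servo_tool([
  [0.05, -0.015, 0.006, 0, 0, 0],
  [0.05, -0.014, 0.006, 0, 0, 0],
  [0.043, -0.014, 0.006, 0, 0, 0],
  [0, 0, 0, 0, 0, 0],
  [0, 0, 0, 0, 0, 0],
])

```text
time: 13.85
eef_pos: [0.4147, 0.1912, 0.1899]
ee_rot: [-1.89, -2.509, 0.002]
contact_force: [-0.1, 0.6, 0.6]
gripper_width: 0.0881
finger_force: 0.0
```

```bash
cat > pick.py <<'E'
import sys
from h import *
from scipy.spatial.transform import Rotation as R
n=int(sys.argv[1]); sg=int(sys.argv[2]) # sg=+1 toe along tool +x
H,rear,w={1:(.058,46,52),2:(.065,55,62),3:(.072,63,72),4:(.079,72,82)}[n]; cc={1:26.5,2:32,3:36.5,4:41.5}[n]
s=ctrl.read_state(); r=R.from_rotvec(s['ee_rot']); img,P=wcloud(); save('p%d.png'%n,img)
Q=P.reshape(-1,3); Q=Q[~np.isnan(Q[:,0])]; Q=Q[(Q[:,2]>.012)&(Q[:,2]<.1)]
T=r.inv().apply(Q-s['eef_pos'])*1000; k=(abs(T[:,0])<130)&(abs(T[:,1])<40); T=T[k];Q=Q[k]
C=T[Q[:,2]>H-.006]; b=cv2.minAreaRect(C[:,:2].astype(np.float32))
print('comb box tool mm',np.round(b[0],1),np.round(b[1]),round(b[2],1),'x',np.percentile(C[:,0],[.5,99.5]).round(1),'y',np.percentile(C[:,1],[.5,99.5]).round(1))
print('body x',np.percentile(T[:,0],[.5,99.5]).round(1),'y',np.percentile(T[:,1],[.5,99.5]).round(1),len(T))
for q in ctrl.pinpoint('wrist','last_1_mid')[:3]: print('mid in tool',(r.inv().apply(np.array(q['location'])-s['eef_pos'])*1000).round(1),'-> comb x',(r.inv().apply(np.array(q['location'])-s['eef_pos'])*1000)[0].round(1)-sg*cc,round(q['score'],2))
E
python3 pick.py 3 1; python3 go.py .415 .192 .045 106
```

```text
comb box tool mm [-8.3 -1.1] [32. 77.] 89.8 x [-45.1  29.5] y [-17.   14.6]
body x [-104.2   32.3] y [-28.8  22.7] 5007
mid in tool [158.1 149.6 161.5] -> comb x 121.6 0.84
t 13.9 pos [0.4153 0.1908 0.1903] yaw 105.91 tilt [-1.e-03 -4.e-04 -1.e+00] w 0.0878 F [ 1.3  0.7 -0.7]
delta mm in current tool axes [  1.3   0.2 145.3] turn about tool z deg -0.1 rows 2.4
delta if turned first [  1.2   0.  145.3] q7 -0.45 q1 0.11
```

View pics/p3.png

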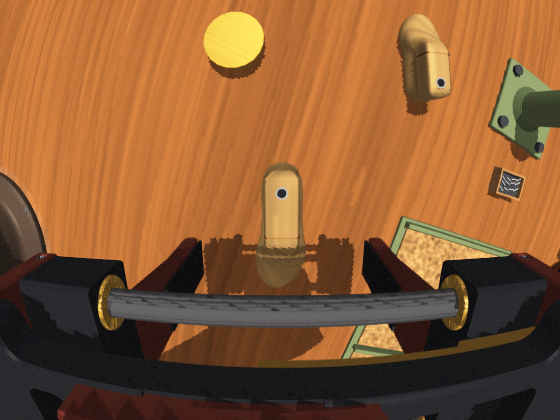

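The comb of last 3 is centred between the fingers at px (282,210), with its toe away from the camera. Descending with a 2 mm trim.

Request:
servo_tool([
  [-0.002, 0, 0.04, 0, 0, 0],
  [0, 0, 0.04, 0, 0, 0],
  [0, 0, 0.03, 0, 0, 0],
  [0, 0, 0.02, 0, 0, 0],
  [0, 0, 0.015, 0, 0, 0],
])

```text
time: 14.58
eef_pos: [0.4157, 0.189, 0.0447]
ee_rot: [-1.892, -2.507, 0.002]
contact_force: [0.4, 0.2, 0.8]
gripper_width: 0.0877
finger_force: 0.0
```

Request:
servo_tool([
  [0, 0, 0, 0, 0, 0],
  [0, 0, 0, 0, 0, 0],
  [0, 0, 0, 0, 0, 0],
  [0, 0, 0, 0, 0, 0],
  [0, 0, 0, 0, 0, 0],
], fingers=1)

```text
time: 15.2
eef_pos: [0.4156, 0.1901, 0.0461]
ee_rot: [1.89, 2.509, 0.001]
contact_force: [0.3, 0.6, -0.5]
gripper_width: 0.0417
finger_force: 0.0
```

Request:
servo_tool([
  [0, 0, 0, 0, 0, 0],
  [0, 0, 0, 0, 0, 0],
  [0, 0, 0, 0, 0, 0],
  [0, 0, 0, 0, 0, 0],
  [0, 0, 0, 0, 0, 0],
])

```text
time: 15.82
eef_pos: [0.4153, 0.19, 0.0459]
ee_rot: [1.89, 2.509, -0.0]
contact_force: [-2.6, -1.4, 4.3]
gripper_width: 0.0322
finger_force: 24.9
```

Request:
servo_tool([
  [0, 0, -0.02, 0, 0, 0],
  [0, 0, -0.04, 0, 0, 0],
  [0, 0, -0.04, 0, 0, 0],
  [0, 0, -0.03, 0, 0, 0],
  [0, 0, 0, 0, 0, 0],
])

```text
time: 16.45
eef_pos: [0.4167, 0.1905, 0.1772]
ee_rot: [1.889, 2.507, 0.005]
contact_force: [0.3, -0.5, -1.4]
gripper_width: 0.0321
finger_force: 24.9
```

```bash
python3 go.py .609 -.0215 .175 180
```

```text
t 16.4 pos [0.4167 0.1905 0.1772] yaw 105.99 tilt [ 0.0039  0.001  -1.    ] w 0.0321 F [ 0.3 -0.5 -1.4]
delta mm in current tool axes [-256.8  126.5    2.8] turn about tool z deg -74.0 rows 4.8
delta if turned first [-192.3 -212.     2.2] q7 -0.46 q1 0.12
```

Request:
servo_tool([
  [-0.025, 0.012, 0, 0, 0, 0],
  [-0.045, 0.022, 0, 0, 0, 0],
  [-0.05, 0.025, 0, 0, 0, 0],
  [-0.05, 0.025, 0, 0, 0, 0],
  [-0.05, 0.025, 0, 0, 0, 0],
])

```text
time: 17.08
eef_pos: [0.5812, 0.0071, 0.1735]
ee_rot: [-1.889, -2.508, 0.003]
contact_force: [0.8, 0.5, -2.2]
gripper_width: 0.0321
finger_force: 24.9
```

Request:
servo_tool([
  [-0.037, 0.0175, 0, 0, 0, 0],
  [0, 0, 0, 0, 0, -7],
  [0, 0, 0, 0, 0, -10],
  [0, 0, 0, 0, 0, -10],
  [0, 0, 0, 0, 0, -10],
])

```text
time: 17.7
eef_pos: [0.607, -0.0221, 0.1731]
ee_rot: [-0.987, -2.98, 0.001]
contact_force: [0.5, -0.4, -1.0]
gripper_width: 0.0317
finger_force: 24.9
```

Request:
servo_tool([
  [0, 0, 0, 0, 0, -10],
  [0, 0, 0, 0, 0, -10],
  [0, 0, 0, 0, 0, -10],
  [0, 0, 0, 0, 0, -7],
  [0, 0, 0, 0, 0, 0],
])

```text
time: 18.32
eef_pos: [0.6071, -0.0221, 0.1735]
ee_rot: [-0.001, -3.139, -0.001]
contact_force: [-1.1, -0.9, -2.4]
gripper_width: 0.0317
finger_force: 24.9
```

```bash
python3 go.py .609 -.0215 .0555 180
python3 - <<'E'
from h import *
img,d,P=cloud('scene'); save('s3.png',img)
Q=P.reshape(-1,3);Q=Q[(abs(Q[:,1]+.0215)<.05)&(Q[:,0]>.5)&(Q[:,0]<.75)&(Q[:,2]>.12)&(Q[:,2]<.2)]
print('last in air',np.percentile(Q,[.5,99.5],axis=0).round(4),len(Q))
E
```

```text
t 18.3 pos [ 0.6071 -0.0221  0.1735] yaw 179.98 tilt [-2.8e-03  7.0e-04 -1.0e+00] w 0.0317 F [-1.1 -0.9 -2.4]
delta mm in current tool axes [ -2.2   0.5 118. ] turn about tool z deg -0.0 rows 2.0
delta if turned first [ -1.9   0.6 118. ] q7 1.12 q1 0.57
last in air [[ 0.5826 -0.0464  0.132 ]
 [ 0.7156  0.0043  0.1999]] 1057
```

View pics/s3.png

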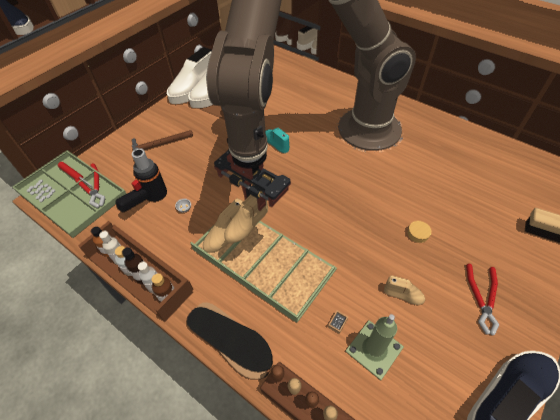

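Last 3 hangs above bay 3, straight, next to last 4 in the rack at px (228,228). Lowering.

Request:
servo_tool([
  [-0.0015, 0, 0.03, 0, 0, 0],
  [0, 0, 0.035, 0, 0, 0],
  [0, 0, 0.025, 0, 0, 0],
  [0, 0, 0.012, 0, 0, 0],
  [0, 0, 0.008, 0, 0, 0],
])

```text
time: 19.0
eef_pos: [0.6095, -0.0218, 0.0653]
ee_rot: [-0.001, -3.141, -0.0]
contact_force: [-0.5, 0.4, -1.5]
gripper_width: 0.0321
finger_force: 24.9
```

Request:
servo_tool([
  [0, 0, 0.004, 0, 0, 0],
  [0, 0, 0.002, 0, 0, 0],
  [0, 0, 0, 0, 0, 0],
  [0, 0, 0, 0, 0, 0],
])

```text
time: 19.5
eef_pos: [0.6097, -0.0221, 0.0603]
ee_rot: [-0.0, 3.141, -0.0]
contact_force: [-0.9, -0.7, -2.7]
gripper_width: 0.0314
finger_force: 24.9
```

Request:
servo_tool([
  [0, 0, 0.002, 0, 0, 0],
  [0, 0, 0.0015, 0, 0, 0],
  [0, 0, 0.001, 0, 0, 0],
  [0, 0, 0, 0, 0, 0],
])

```text
time: 20.0
eef_pos: [0.6094, -0.0221, 0.056]
ee_rot: [0.001, -3.142, 0.001]
contact_force: [-2.8, -0.3, 4.4]
gripper_width: 0.0318
finger_force: 25.0
```

Request:
servo_tool([
  [0, 0, 0, 0, 0, 0],
  [0, 0, 0, 0, 0, 0],
  [0, 0, 0, 0, 0, 0],
  [0, 0, 0, 0, 0, 0],
], fingers=-0.5)

```text
time: 20.5
eef_pos: [0.6095, -0.0219, 0.0553]
ee_rot: [0.001, -3.142, -0.0]
contact_force: [0.1, -0.4, 0.7]
gripper_width: 0.0649
finger_force: 0.0
```

Request:
servo_tool([
  [0, 0, -0.02, 0, 0, 0],
  [0, 0, -0.05, 0, 0, 0],
  [0, 0, -0.05, 0, 0, 0],
  [0, 0, -0.03, 0, 0, 0],
  [0, 0, 0, 0, 0, 0],
])

```text
time: 21.12
eef_pos: [0.6109, -0.0214, 0.2093]
ee_rot: [-0.001, 3.136, -0.001]
contact_force: [0.4, 0.6, -1.1]
gripper_width: 0.0656
finger_force: 0.0
```

```bash
python3 bay.py 3;  python3 go.py .445 -.106 .185 78
```

```text
comb [614.8 -23.6] [77. 33.] 0.2 z 0.0819
body x [0.5765 0.704 ] mid from toe 0.632 y [-0.0631  0.0201]
[6.861e-01 3.909e-01 3.000e-04] 0.7
t 21.2 pos [ 0.6093 -0.0221  0.2058] yaw -179.98 tilt [ 6.e-04 -5.e-04 -1.e+00] w 0.0657 F [ 0.4 -0.6  0.8]
delta mm in current tool axes [164.3 -83.8  20.7] turn about tool z deg 102.0 rows 3.1
delta if turned first [-116.2 -143.3   20.8] q7 1.15 q1 0.58
```

Request:
servo_tool([
  [0, 0, 0, 0, 0, 10],
  [0, 0, 0, 0, 0, 10],
  [0, 0, 0, 0, 0, 10],
  [0, 0, 0, 0, 0, 10],
  [0, 0, 0, 0, 0, 10],
], fingers=-1)

```text
time: 21.85
eef_pos: [0.6086, -0.0221, 0.2039]
ee_rot: [-1.334, -2.842, 0.001]
contact_force: [0.0, -0.1, -0.5]
gripper_width: 0.088
finger_force: 0.0
```

Request:
servo_tool([
  [0, 0, 0, 0, 0, 10],
  [0, 0, 0, 0, 0, 10],
  [0, 0, 0, 0, 0, 10],
  [0, 0, 0, 0, 0, 10],
  [0, 0, 0, 0, 0, 10],
])

```text
time: 22.48
eef_pos: [0.6085, -0.0221, 0.2038]
ee_rot: [-2.411, -2.012, 0.003]
contact_force: [0.1, -0.1, 0.4]
gripper_width: 0.088
finger_force: 0.0
```

Request:
servo_tool([
  [0, 0, 0, 0, 0, 2],
  [-0.029, -0.036, 0.005, 0, 0, 0],
  [-0.029, -0.036, 0.005, 0, 0, 0],
  [-0.029, -0.036, 0.005, 0, 0, 0],
  [-0.029, -0.035, 0.005, 0, 0, 0],
])

```text
time: 23.1
eef_pos: [0.4436, -0.1064, 0.1846]
ee_rot: [-2.437, -1.981, 0.001]
contact_force: [-0.2, -0.8, -0.1]
gripper_width: 0.0879
finger_force: 0.0
```

Request:
servo_tool([
  [0, 0, 0, 0, 0, 0],
  [0, 0, 0, 0, 0, 0],
])

```text
time: 23.35
eef_pos: [0.4461, -0.1056, 0.1855]
ee_rot: [2.439, 1.979, 0.001]
contact_force: [0.9, -0.6, 0.3]
gripper_width: 0.0877
finger_force: 0.0
```

```bash
python3 pick.py 2 -1; python3 go.py .446 -.1065 .038 78
```

```text
comb box tool mm [-11.    0.2] [29. 68.] 89.6 x [-43.5  21.9] y [-14.3  14.6]
body x [-93.7  23.7] y [-24.7  22.2] 4019
t 23.4 pos [ 0.4466 -0.1051  0.1854] yaw 78.15 tilt [ 7.e-04  5.e-04 -1.e+00] w 0.0877 F [ 1.  -0.7  0. ]
delta mm in current tool axes [ -1.6  -0.4 147.4] turn about tool z deg 0.1 rows 2.5
delta if turned first [ -1.5  -0.3 147.4] q7 -0.21 q1 0.59
```

View pics/p2.png

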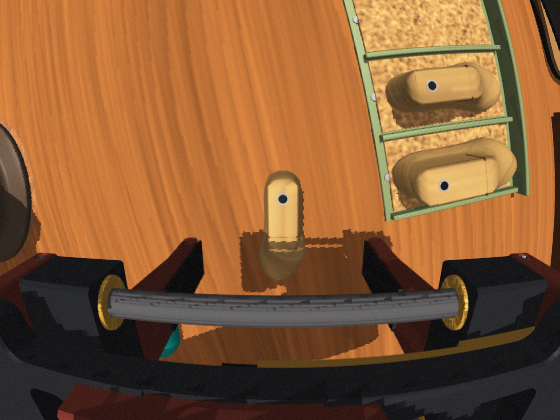

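Last 2's comb is centred between the fingers at px (283,210). Lasts 3 and 4 stand straight in the rack at upper right, and the turquoise one is clear. Descending.

Request:
servo_tool([
  [-0.002, 0, 0.04, 0, 0, 0],
  [0, 0, 0.04, 0, 0, 0],
  [0, 0, 0.03, 0, 0, 0],
  [0, 0, 0.022, 0, 0, 0],
  [0, 0, 0.015, 0, 0, 0],
])

```text
time: 24.08
eef_pos: [0.4456, -0.1068, 0.0371]
ee_rot: [-2.438, -1.979, 0.0]
contact_force: [-0.4, -0.1, -0.1]
gripper_width: 0.088
finger_force: 0.0
```

Request:
servo_tool([
  [0, 0, 0, 0, 0, 0],
  [0, 0, 0, 0, 0, 0],
  [0, 0, 0, 0, 0, 0],
  [0, 0, 0, 0, 0, 0],
  [0, 0, 0, 0, 0, 0],
], fingers=1)

```text
time: 24.7
eef_pos: [0.4453, -0.1079, 0.0387]
ee_rot: [2.441, 1.977, 0.0]
contact_force: [0.7, 0.2, -0.9]
gripper_width: 0.0416
finger_force: 0.0
```

Request:
servo_tool([
  [0, 0, 0, 0, 0, 0],
  [0, 0, 0, 0, 0, 0],
  [0, 0, 0, 0, 0, 0],
  [0, 0, 0, 0, 0, 0],
  [0, 0, 0, 0, 0, 0],
])

```text
time: 25.32
eef_pos: [0.4452, -0.1078, 0.0384]
ee_rot: [2.441, 1.977, 0.0]
contact_force: [0.3, -0.3, 2.5]
gripper_width: 0.0292
finger_force: 25.0
```

Request:
servo_tool([
  [0, 0, -0.02, 0, 0, 0],
  [0, 0, -0.04, 0, 0, 0],
  [0, 0, -0.04, 0, 0, 0],
  [0, 0, -0.03, 0, 0, 0],
  [0, 0, 0, 0, 0, 0],
])

```text
time: 25.95
eef_pos: [0.4461, -0.108, 0.1699]
ee_rot: [2.439, 1.975, 0.003]
contact_force: [0.7, -0.3, -1.7]
gripper_width: 0.0288
finger_force: 25.0
```

```bash
python3 go.py .613 .0665 .175 180
```

```text
t 25.9 pos [ 0.4461 -0.108   0.1699] yaw 78.01 tilt [ 0.0033 -0.0013 -1.    ] w 0.0288 F [ 0.7 -0.3 -1.7]
delta mm in current tool axes [205.4 127.   -4.7] turn about tool z deg -102.0 rows 4.0
delta if turned first [-166.9  174.5   -5.1] q7 -0.22 q1 0.59
```

Request:
servo_tool([
  [0.025, 0.015, 0, 0, 0, 0],
  [0.045, 0.028, -0.002, 0, 0, 0],
  [0.05, 0.031, -0.002, 0, 0, 0],
  [0.05, 0.031, -0.001, 0, 0, 0],
  [0.0355, 0.022, 0, 0, 0, 0],
])

```text
time: 26.58
eef_pos: [0.6124, 0.0693, 0.171]
ee_rot: [-2.438, -1.978, 0.003]
contact_force: [-0.3, -0.7, -0.5]
gripper_width: 0.0289
finger_force: 25.0
```

Request:
servo_tool([
  [0, 0, 0, 0, 0, -10],
  [0, 0, 0, 0, 0, -10],
  [0, 0, 0, 0, 0, -10],
  [0, 0, 0, 0, 0, -10],
  [0, 0, 0, 0, 0, -10],
])

```text
time: 27.2
eef_pos: [0.6109, 0.0668, 0.171]
ee_rot: [-1.367, -2.826, 0.002]
contact_force: [0.5, -0.2, -2.3]
gripper_width: 0.0286
finger_force: 25.0
```

Request:
servo_tool([
  [0, 0, 0, 0, 0, -10],
  [0, 0, 0, 0, 0, -10],
  [0, 0, 0, 0, 0, -10],
  [0, 0, 0, 0, 0, -10],
  [0, 0, 0, 0, 0, -10],
])

```text
time: 27.82
eef_pos: [0.6109, 0.0668, 0.1711]
ee_rot: [-0.045, -3.138, -0.0]
contact_force: [-0.4, -0.6, -1.5]
gripper_width: 0.0291
finger_force: 25.0
```

Request:
servo_tool([
  [0, 0, 0, 0, 0, -2],
  [0, 0, 0, 0, 0, 0],
  [0, 0, 0, 0, 0, 0],
])

```text
time: 28.2
eef_pos: [0.6118, 0.0669, 0.1729]
ee_rot: [-0.003, -3.141, 0.0]
contact_force: [0.0, -0.3, -1.9]
gripper_width: 0.0286
finger_force: 25.0
```

```bash
python3 go.py .613 .0665 .0485 180
python3 - <<'E'
from h import *
img,d,P=cloud('scene')
Q=P.reshape(-1,3);Q=Q[(abs(Q[:,1]-.0665)<.05)&(Q[:,0]>.5)&(Q[:,0]<.75)&(Q[:,2]>.12)&(Q[:,2]<.2)]
print('last in air',np.percentile(Q,[.5,99.5],axis=0).round(4),len(Q))
# rack lasts now
for Y,H in ((-.0215,.082),(-.1095,.089)):
    q=P.reshape(-1,3); q=q[(abs(q[:,1]-Y)<.035)&(q[:,0]>.54)&(q[:,0]<.735)&(q[:,2]>.018)&(q[:,2]<.095)]; print(np.percentile(q,[.5,99.5],axis=0).round(4),len(q))
E
```

```text
t 28.2 pos [0.6118 0.0669 0.1729] yaw 179.90 tilt [-5.e-04 -1.e-04 -1.e+00] w 0.0286 F [ 0.  -0.3 -1.9]
delta mm in current tool axes [ -1.3  -0.4 124.4] turn about tool z deg -0.1 rows 2.1
delta if turned first [ -1.2  -0.4 124.4] q7 0.94 q1 0.45
last in air [[0.5959 0.0449 0.1388]
 [0.708  0.0915 0.1999]] 867
[[ 0.5819 -0.0466  0.0185]
 [ 0.718   0.004   0.0856]] 877
[[ 0.5725 -0.1353  0.0189]
 [ 0.7279 -0.0816  0.0923]] 1251
```

Request:
servo_tool([
  [0, 0, 0.03, 0, 0, 0],
  [0, 0, 0.035, 0, 0, 0],
  [0, 0, 0.025, 0, 0, 0],
  [0, 0, 0.015, 0, 0, 0],
  [0, 0, 0.008, 0, 0, 0],
])

```text
time: 28.88
eef_pos: [0.612, 0.067, 0.06]
ee_rot: [0.0, -3.141, 0.0]
contact_force: [0.6, -0.1, -2.6]
gripper_width: 0.0285
finger_force: 25.0
```

Request:
servo_tool([
  [0, 0, 0.004, 0, 0, 0],
  [0, 0, 0.003, 0, 0, 0],
  [0, 0, 0, 0, 0, 0],
  [0, 0, 0, 0, 0, 0],
])

```text
time: 29.38
eef_pos: [0.6122, 0.0669, 0.0538]
ee_rot: [-0.0, 3.141, 0.0]
contact_force: [-0.2, 1.1, -1.8]
gripper_width: 0.0289
finger_force: 25.0
```

Next, last 1: mid about (.513,.384), heading 109, comb centre about (.522,.359).

Request:
servo_tool([
  [0, 0, 0.002, 0, 0, 0],
  [0, 0, 0.002, 0, 0, 0],
  [0, 0, 0.0015, 0, 0, 0],
  [0, 0, 0, 0, 0, 0],
])

```text
time: 29.88
eef_pos: [0.612, 0.0671, 0.0484]
ee_rot: [-0.001, 3.141, -0.001]
contact_force: [-1.5, -0.4, 5.1]
gripper_width: 0.0289
finger_force: 25.0
```

Request:
servo_tool([
  [0, 0, 0, 0, 0, 0],
  [0, 0, 0, 0, 0, 0],
  [0, 0, 0, 0, 0, 0],
  [0, 0, 0, 0, 0, 0],
], fingers=-0.5)

```text
time: 30.38
eef_pos: [0.612, 0.0669, 0.0478]
ee_rot: [0.001, -3.142, -0.0]
contact_force: [0.6, 0.4, -0.7]
gripper_width: 0.0643
finger_force: 0.0
```

Request:
servo_tool([
  [0, 0, -0.02, 0, 0, 0],
  [0, 0, -0.05, 0, 0, 0],
  [0, 0, -0.05, 0, 0, 0],
  [0, 0, -0.03, 0, 0, 0],
  [0, 0, 0, 0, 0, 0],
])

```text
time: 31.0
eef_pos: [0.6133, 0.0677, 0.2018]
ee_rot: [-0.001, 3.136, 0.001]
contact_force: [-0.3, -0.5, -0.9]
gripper_width: 0.066
finger_force: 0.0
```

```bash
python3 bay.py 2;  python3 go.py .522 .359 .18 109
```

```text
comb [619.6  65.6] [68. 29.] 0.6 z 0.0748
body x [0.5792 0.6945] mid from toe 0.6325 y [0.0249 0.1081]
[0.5162 0.3824 0.0295] 0.73
[0.742  0.0238 0.037 ] 0.69
t 31.1 pos [0.6118 0.0667 0.1983] yaw -179.98 tilt [ 6.e-04 -5.e-04 -1.e+00] w 0.0661 F [ 0.1  0.5 -0. ]
delta mm in current tool axes [ 89.7 292.3  18.1] turn about tool z deg 71.0 rows 5.1
delta if turned first [305.6  10.2  18.3] q7 0.96 q1 0.46
```

Request:
servo_tool([
  [0, 0, 0, 0, 0, 10],
  [0, 0, 0, 0, 0, 10],
  [0, 0, 0, 0, 0, 10],
  [0, 0, 0, 0, 0, 10],
  [0, 0, 0, 0, 0, 10],
], fingers=-1)

```text
time: 31.72
eef_pos: [0.6111, 0.0667, 0.1964]
ee_rot: [-1.334, -2.842, 0.002]
contact_force: [0.2, 1.4, 0.5]
gripper_width: 0.0881
finger_force: 0.0
```

Request:
servo_tool([
  [0, 0, 0, 0, 0, 10],
  [0, 0, 0, 0, 0, 10],
  [0, 0, 0, 0, 0, 1],
  [0.045, 0.002, 0.003, 0, 0, 0],
  [0.05, 0.002, 0.003, 0, 0, 0],
])

```text
time: 32.35
eef_pos: [0.5844, 0.1579, 0.1909]
ee_rot: [-1.821, -2.559, 0.002]
contact_force: [-0.7, -0.7, 0.5]
gripper_width: 0.0881
finger_force: 0.0
```

Request:
servo_tool([
  [0.055, 0.002, 0.004, 0, 0, 0],
  [0.055, 0.002, 0.004, 0, 0, 0],
  [0.055, 0.001, 0.004, 0, 0, 0],
  [0.0455, 0.001, 0, 0, 0, 0],
  [0, 0, 0, 0, 0, 0],
])

```text
time: 32.98
eef_pos: [0.5185, 0.3635, 0.1793]
ee_rot: [-1.808, -2.565, -0.0]
contact_force: [-0.4, -0.3, 0.2]
gripper_width: 0.0875
finger_force: 0.0
```

Request:
servo_tool([
  [0, 0, 0, 0, 0, 0],
  [0, 0, 0, 0, 0, 0],
])

```text
time: 33.22
eef_pos: [0.5227, 0.3572, 0.1794]
ee_rot: [1.825, 2.556, -0.002]
contact_force: [0.2, -0.6, 0.3]
gripper_width: 0.0879
finger_force: 0.0
```

```bash
python3 pick.py 1 1; python3 go.py .522 .359 .032 109
```

```text
comb box tool mm [6.6 1.1] [57. 27.] 0.3 x [-21.8  34. ] y [-11.5  14. ]
body x [-20.6  76.7] y [-18.3  24. ] 3770
mid in tool [ 27.8   1.3 147.1] -> comb x 1.3000000000000007 0.85
t 33.3 pos [0.5226 0.3575 0.1797] yaw 108.93 tilt [-0.e+00 -7.e-04 -1.e+00] w 0.0878 F [-0.2 -0.2 -0.2]
delta mm in current tool axes [ 1.700e+00 -1.000e-01  1.476e+02] turn about tool z deg -0.1 rows 2.5
delta if turned first [ 1.600e+00 -1.000e-01  1.477e+02] q7 -0.66 q1 -0.20
```

View pics/p1.png

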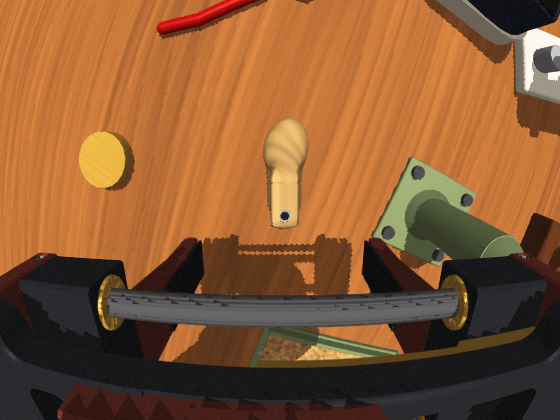

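Last 1's comb is centred between the fingers at px (285,200), and the post clears at right. Descending.

Request:
servo_tool([
  [0, 0.001, 0.04, 0, 0, 0],
  [0, 0, 0.04, 0, 0, 0],
  [0, 0, 0.03, 0, 0, 0],
  [0, 0, 0.022, 0, 0, 0],
  [0, 0, 0.015, 0, 0, 0],
])

```text
time: 33.95
eef_pos: [0.5231, 0.3589, 0.032]
ee_rot: [-1.825, -2.557, 0.0]
contact_force: [0.0, 0.2, 0.8]
gripper_width: 0.0878
finger_force: 0.0
```

Request:
servo_tool([
  [0, 0, 0, 0, 0, 0],
  [0, 0, 0, 0, 0, 0],
  [0, 0, 0, 0, 0, 0],
  [0, 0, 0, 0, 0, 0],
  [0, 0, 0, 0, 0, 0],
], fingers=1)

```text
time: 34.58
eef_pos: [0.5229, 0.3594, 0.0332]
ee_rot: [1.824, 2.558, 0.001]
contact_force: [0.1, -0.2, -0.0]
gripper_width: 0.0416
finger_force: 0.0
```

Request:
servo_tool([
  [0, 0, 0, 0, 0, 0],
  [0, 0, 0, 0, 0, 0],
  [0, 0, 0, 0, 0, 0],
  [0, 0, 0, 0, 0, 0],
  [0, 0, 0, 0, 0, 0],
])

```text
time: 35.2
eef_pos: [0.5229, 0.3593, 0.0329]
ee_rot: [1.824, 2.558, 0.0]
contact_force: [0.3, -0.1, 0.1]
gripper_width: 0.0261
finger_force: 25.0
```

Request:
servo_tool([
  [0, 0, -0.02, 0, 0, 0],
  [0, 0, -0.04, 0, 0, 0],
  [0, 0, -0.04, 0, 0, 0],
  [0, 0, -0.04, 0, 0, 0],
  [0, 0, 0, 0, 0, 0],
])

```text
time: 35.83
eef_pos: [0.5239, 0.361, 0.1776]
ee_rot: [1.822, 2.556, 0.01]
contact_force: [0.4, 0.1, -1.3]
gripper_width: 0.0259
finger_force: 25.0
```

```bash
python3 go.py .6185 .1545 .175 0
```

```text
t 35.8 pos [0.5239 0.361  0.1776] yaw 109.03 tilt [ 0.0054  0.0039 -1.    ] w 0.0259 F [ 0.4  0.1 -1.3]
delta mm in current tool axes [-226.1   22.1    2.3] turn about tool z deg 109.0 rows 3.8
delta if turned first [ 94.6 206.5   2.6] q7 -0.66 q1 -0.20
```

Request:
servo_tool([
  [-0.03, 0.003, 0, 0, 0, 0],
  [-0.05, 0.005, 0, 0, 0, 0],
  [-0.055, 0.006, 0, 0, 0, 0],
  [-0.055, 0.005, 0, 0, 0, 0],
  [-0.034, 0.003, 0, 0, 0, 0],
])

```text
time: 36.45
eef_pos: [0.6172, 0.1509, 0.1721]
ee_rot: [1.828, 2.555, -0.003]
contact_force: [-0.7, 0.9, -1.0]
gripper_width: 0.0257
finger_force: 25.0
```

Request:
servo_tool([
  [0, 0, 0, 0, 0, 9],
  [0, 0, 0, 0, 0, 10],
  [0, 0, 0, 0, 0, 10],
  [0, 0, 0, 0, 0, 10],
  [0, 0, 0, 0, 0, 10],
])

```text
time: 37.08
eef_pos: [0.6158, 0.1546, 0.1723]
ee_rot: [-2.724, -1.564, 0.002]
contact_force: [-0.0, -1.1, -1.6]
gripper_width: 0.0259
finger_force: 24.9
```

Request:
servo_tool([
  [0, 0, 0, 0, 0, 10],
  [0, 0, 0, 0, 0, 10],
  [0, 0, 0, 0, 0, 10],
  [0, 0, 0, 0, 0, 10],
  [0, 0, 0, 0, 0, 10],
])

```text
time: 37.7
eef_pos: [0.6158, 0.1547, 0.1723]
ee_rot: [3.13, 0.266, -0.002]
contact_force: [0.5, 0.4, -1.1]
gripper_width: 0.026
finger_force: 24.9
```

Request:
servo_tool([
  [0, 0, 0, 0, 0, 10],
  [0, 0, 0, 0, 0, 0],
  [0, 0, 0, 0, 0, 0],
])

```text
time: 38.08
eef_pos: [0.6162, 0.1548, 0.1726]
ee_rot: [3.141, 0.007, -0.001]
contact_force: [1.1, -0.6, -1.5]
gripper_width: 0.0256
finger_force: 25.0
```

```bash
python3 go.py .6185 .1545 .043 0
python3 - <<'E'
from h import *
img,d,P=cloud('scene')
Q=P.reshape(-1,3);Q=Q[(abs(Q[:,1]-.1545)<.05)&(Q[:,0]>.5)&(Q[:,0]<.75)&(Q[:,2]>.12)&(Q[:,2]<.2)]
print('last in air',np.percentile(Q,[.5,99.5],axis=0).round(4),len(Q))
E
```

```text
t 38.1 pos [0.6162 0.1548 0.1726] yaw 0.26 tilt [-7.e-04 -1.e-04 -1.e+00] w 0.0256 F [ 1.1 -0.6 -1.5]
delta mm in current tool axes [  2.4   0.3 129.6] turn about tool z deg 0.3 rows 2.2
delta if turned first [  2.3   0.3 129.6] q7 -2.00 q1 -0.14
last in air [[0.6067 0.1336 0.144 ]
 [0.6943 0.1772 0.1998]] 716
```

Request:
servo_tool([
  [0.002, 0, 0.03, 0, 0, 0],
  [0, 0, 0.035, 0, 0, 0],
  [0, 0, 0.03, 0, 0, 0],
  [0, 0, 0.015, 0, 0, 0],
  [0, 0, 0.008, 0, 0, 0],
])

```text
time: 38.75
eef_pos: [0.6186, 0.1547, 0.0543]
ee_rot: [-3.142, -0.002, 0.001]
contact_force: [-0.0, 0.1, -1.3]
gripper_width: 0.0263
finger_force: 25.0
```

Request:
servo_tool([
  [0, 0, 0.004, 0, 0, 0],
  [0, 0, 0.002, 0, 0, 0],
  [0, 0, 0, 0, 0, 0],
  [0, 0, 0, 0, 0, 0],
])

```text
time: 39.25
eef_pos: [0.6189, 0.1548, 0.0494]
ee_rot: [-3.141, -0.001, -0.001]
contact_force: [0.1, -0.5, -0.9]
gripper_width: 0.0258
finger_force: 25.0
```

Request:
servo_tool([
  [0, 0, 0.003, 0, 0, 0],
  [0, 0, 0.002, 0, 0, 0],
  [0, 0, 0.0015, 0, 0, 0],
  [0, 0, 0, 0, 0, 0],
])

```text
time: 39.75
eef_pos: [0.6185, 0.1546, 0.0428]
ee_rot: [3.141, 0.001, -0.0]
contact_force: [-1.6, -0.8, 4.7]
gripper_width: 0.0258
finger_force: 25.0
```

Request:
servo_tool([
  [0, 0, 0, 0, 0, 0],
  [0, 0, 0, 0, 0, 0],
  [0, 0, 0, 0, 0, 0],
  [0, 0, 0, 0, 0, 0],
], fingers=-0.5)

```text
time: 40.25
eef_pos: [0.6186, 0.1547, 0.0423]
ee_rot: [3.142, 0.001, -0.0]
contact_force: [-0.4, 0.5, 1.0]
gripper_width: 0.0624
finger_force: 0.0
```

Request:
servo_tool([
  [0, 0, -0.02, 0, 0, 0],
  [0, 0, -0.05, 0, 0, 0],
  [0, 0, -0.05, 0, 0, 0],
  [-0.03, 0, -0.03, 0, 0, 0],
  [-0.05, 0, 0, 0, 0, 0],
])

```text
time: 40.88
eef_pos: [0.5402, 0.1554, 0.1965]
ee_rot: [-3.139, 0.001, -0.011]
contact_force: [-1.2, 0.1, -0.8]
gripper_width: 0.0658
finger_force: 0.0
```

Request:
servo_tool([
  [-0.05, -0.02, -0.01, 0, 0, 0],
  [-0.05, -0.03, -0.01, 0, 0, 0],
  [-0.04, -0.04, 0, 0, 0, 0],
  [0, -0.04, 0, 0, 0, 0],
  [0, 0, 0, 0, 0, 0],
])

```text
time: 41.5
eef_pos: [0.3978, 0.2878, 0.2141]
ee_rot: [-3.139, -0.008, -0.003]
contact_force: [0.1, -1.1, 0.1]
gripper_width: 0.066
finger_force: 0.0
```

Run:
```python
from h import *
print(ctrl.read_state()['eef_pos'])
for c in ('top','scene'):
    img,d,P=cloud(c); save(c+'F.png',img)
    for n,Y,hf in ((1,.1545,.052),(2,.0665,.062),(3,-.0215,.072),(4,-.1095,.082)):
        q=P.reshape(-1,3); q=q[(abs(q[:,1]-Y)<.036)&(q[:,0]>.54)&(q[:,0]<.731)&(q[:,2]>.018)&(q[:,2]<.12)]
        a,b=np.percentile(q,[.5,99.5],axis=0); H=q[:,2].max()
        t=q[q[:,2]>np.percentile(q[:,2],99)-.008]; r=cv2.minAreaRect((t[:,:2]*1000).astype(np.float32))
        print(c,n,'x',a[0].round(4),b[0].round(4),'mid(toe)',(b[0]-hf).round(4),'y',((a[1]+b[1])/2-Y).round(4),'top',b[2].round(4),'comb',np.round(r[0],1),np.round(r[1]),round(r[2],1))
```

```text
[0.39775022 0.28782117 0.21406362]
top 1 x 0.5909 0.6914 mid(toe) 0.6394 y -0.0021 top 0.0722 comb [620.  154.5] [56. 26.] 2.5
top 2 x 0.5826 0.7022 mid(toe) 0.6402 y -0.0002 top 0.0786 comb [617.9  68.2] [29. 64.] 89.3
top 3 x 0.5727 0.7112 mid(toe) 0.6392 y -0.0008 top 0.0853 comb [612.6 -20.8] [32. 76.] 88.9
top 4 x 0.5642 0.7213 mid(toe) 0.6393 y -0.0009 top 0.0927 comb [ 609.1 -108.8] [85. 35.] 0.7
scene 1 x 0.5985 0.695 mid(toe) 0.643 y 0.0005 top 0.072 comb [624.4 155.3] [58. 27.] 1.3
scene 2 x 0.5914 0.7075 mid(toe) 0.6455 y 0.0017 top 0.0785 comb [622.2  67.9] [30. 67.] 89.2
scene 3 x 0.5812 0.7172 mid(toe) 0.6452 y 0.0007 top 0.0853 comb [617.4 -21.9] [33. 78.] 89.2
scene 4 x 0.573 0.7279 mid(toe) 0.6459 y 0.0007 top 0.0926 comb [ 613.7 -108.4] [85. 36.] 2.2
```

View pics/topF.png

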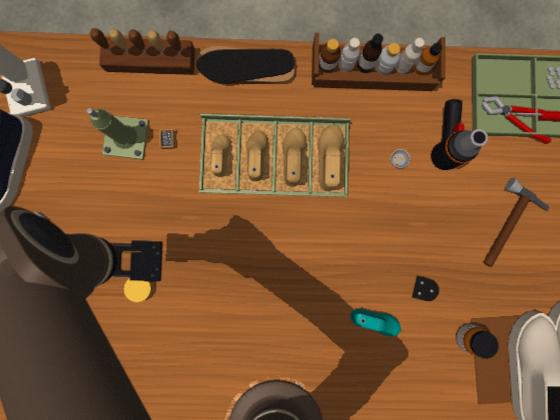

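All four lasts stand centred, with toes to the fence, in size order from the post (px 219, 256, 293 and 331 along row 155). The arm is clear. Handing in.

```bash
python3 -c "
from station import ctrl
print(ctrl.close_job())"
```

```text
the job is handed in; nothing more can be done
None
```

I placed all four lasts in the rack in size order, smallest next to the post, upright with toes to the fence and about 5 mm or less from their pad middles by the last camera check. I then handed the job in at about 42 s; no verdict was returned.

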